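Locate the prism carrier on the optics base

ROBOT

A 6-joint arm with a two-finger parallel gripper is mounted at the origin on the work surface. World frame = base frame: x ahead of the robot, y to its left, z up, the work surface at z = 0. Lengths are in m, angles in rad, forces in N, time in s.
With the tool pointing down it reaches from about 0.325 to 0.925 m from the base axis. Payload 3.1 kg.
Tool frame: the origin (TCP) lies at the very end of the fingers, on their centre line; the grasp point (between the pads) lies 19 mm behind it; z points along the fingers, y is the direction in which the jaws open and shut (so a half turn about z gives the same grasp; the last joint's range is limited). The gripper opens to 85 mm and grips with 20 to 120 N. Pads are 22 mm wide; open, the fingers measure 114 mm over their backs; the gripper's body (76 mm by 85 mm) begins 54 mm behind the grasp point. The pads swing forward as they close: fully open they stand 13 mm farther back than shut.
Start: joints at [1.172, 0.217, 1.613, -0, 1.311, -0.112], TCP at [0.177, 0.599, 0.231] pointing down, gripper open.
Joint ranges: [-2.75, 2.75], [-0.78, 2.1], [0.31, 2.55], [-1.13, 4.27], [0.13, 2.63], [-2.58, 2.58]. Speed limits (rad/s): [2.79, 2.79, 3.14, 3.14, 3.14, 3.14].

INTERFACE

Orientations are given as a rotation vector (axis times angle).
In Python, from station import env, optics gives the robot as it stands.
- The arm moves only by the tool drive_tool, never from a script. Its argument "commands" is one flat list of numbers, 7 for each row, row after row: the shift along the world's x, y, z in mm, then the turn, a rotation vector about the world's x, y, z in rad, then the finger opening in mm, from 0 to 85.4. A call has 1 to 8 rows; each row is the pose to reach, as a shift and turn from the pose commanded when the call began; what a row does not reach only later rows make up. A row lasts 1/8 s, in which the tool goes at most 62.5 mm and 10.7 degrees, less where a joint would pass 70% of its speed; a pose out of reach is approached as far as the arm can. A call with a gripper value outside its range is refused whole. The fingers move at their own pace and stop on an object; the grip force is fixed at half the most. Time passes only in rows, so rows that repeat a pose let the fingers close. It gives the time, the measured TCP pose, the force and the opening at its end, in the units of the state.
- env.get_obs(): the state, without advancing time (a new reading comes with each control period).
- optics.grab_frame(name): name is "scene" or "top"; returns a dict with "color" (420x560x3 uint8, blue, green, red), "range_z" (420x560 float32, m along the optical axis (not along the pixel's ray), 0 where there is no reading), "fov_y" (degrees; the focal length in pixels is half the picture's height over the tangent of half this angle, whatever the lens; pixels are square), "cx", "cy" (the principal point, pixels), "T" (4x4, takes a point from camera to world coordinates). Camera axes: x right, y down, z forward; pixel columns grow to the right and rows downward; lengths in m; the calibration is good to about 2 mm. A picture is of the moment at which its call begins.
- env.job_done(): hands the job in, once; it reports no verdict.
The state is a dict: "time": time; "q": joint angles; "joint_velocities": joint speeds; "tau": joint torques, N m; "ee_pos": TCP position; "tcp_rot": TCP orientation; "contact_force": force on the tool from outside, world axes, zero at the start; "wrist_torque": the same for the moment, N m; "width": finger opening in m.
Only numpy, scipy, OpenCV 4.12 (cv2) and the standard library are available. Lean on these libraries where they do the work, as an engineer would, in place of code of your own. Each camera call takes 0.05 s, during which the arm holds its last target. There are 200 camera calls.

TASK

Pick up the prism carrier and set it down gently on the optics base, grip block up, with its prism-free end towards the end stop. Push its long edge up against both dowels first, then slide it along them until its end is fully home on the end stop; press with about 10 to 15 N against the dowels and again against the stop so that it seats positively, and never ram them. Let go with the carrier seated on all three points, and leave the other things on the bench where they are.

Things in the scene. Friction and masses are not known exactly. Their poses are not given: they have to be found in the camera images.
- base_top (a point): Optics base: flat dark metal plate 170 (x) x 250 (y) x 15 mm with a grid of small dark holes (flush, catch nothing), fixed to the bench. Point: centre of its upper face, 15 mm above the bench; x toward the dowel side, y toward the end stop, z up. A carrier seated on all three points has its axes along these and the centre of its underside at (5, 25, 0) mm here.
- dowel_right: Fixed upright steel dowel, 10 mm diameter, standing 25 mm above the base; origin at the centre of its foot, at (50, -35, 0) mm in the frame of base_top. The carrier's long edge bears on its -x side, i.e. at x = 45 mm.
- dowel_left: The other fixed steel dowel, the same size, at (50, 35, 0) mm in the frame of base_top. Both dowels are rigid.
- end_stop: Fixed rigid steel block 30 (x) x 14 (y) x 24 (high) mm on the base, near one end; origin at the foot of the middle of the face that the carrier bears on, at (5, 90, 0) mm in the frame of base_top; that face looks along -y.
- carrier: Prism carrier, 0.3-0.55 kg: loose aluminium plate 80 (x) x 130 (y) x 15 mm; black grip block mid-top (20 along x, 30 along y, 15 to 50 mm above the underside); clear triangular glass prism (18 mm axis to corner, 22 high) fixed on top at y = -44 mm. Origin: centre of underside, z up. Starts flat on the bench. Slides on the base against 0.5-2 N of friction, more if pressed down.
- carrier_grip (a point): Centre of the carrier's grip block, 35 mm above the carrier's underside; same axes as the carrier. Grasp the block across its 20 mm width, which is along x.
- carrier_edge_right (a point): Point on the carrier's long +x edge that meets dowel_right: at (40, -35, 7.5) mm in the carrier's frame.
- carrier_edge_left (a point): Point on the carrier's long +x edge that meets dowel_left: at (40, 35, 7.5) mm in the carrier's frame.
- carrier_end (a point): Middle of the carrier's prism-free short end, which meets the end stop: at (0, 65, 7.5) mm in the carrier's frame.
- beaker: Bystander: open glass beaker, 68 mm across, 90 mm high; origin under its centre.
- dropper: Bystander: small amber bottle with a red cap, 36 mm across, 85 mm high; origin under its centre.
- jar: Bystander: glass jar with a black lid, 52 mm across, 65 mm high; origin under its centre.
- dish: Bystander: shallow clear dish, 90 mm across, 16 mm high; origin under its centre.
- screwdriver: Bystander: screwdriver lying on the bench, 170 mm long along its x.
- brass_mass: Bystander: brass mass with a small head, 40 mm across, 52 mm high; origin under its centre.
- glass_block: Bystander: greenish glass block 62 x 112 x 18 mm lying flat; origin under its centre.
- base: The optics base as a whole with its dowels and stop: origin 15 mm below base_top, on the bench; same axes.
Not all that is in view belongs to the job. What is shaped like the carrier but blue or brown is not meant.

How it is judged:
On the way, in this order (a step that is already met when the one before it is completed fails the run):
1. the carrier lies flat on the base (z of carrier in the frame of base_top between -0.003 and 0.003 m and angle between carrier's own z axis and vertical below 0.06 rad), for 0.2 s.
2. the carrier lies flat and its long edge is up to both dowels (within 1.5 mm) and pressed on them (over 3 N on one or the other) (all of step 1 and x of each of carrier_edge_right, carrier_edge_left in the frame of base_top above 0.0435 m and (contact force between carrier and dowel_right above 3 N or contact force between carrier and dowel_left above 3 N)), for 0.2 s.
3. still along both dowels (within 1.5 mm), the carrier's end is pressed against the end stop (over 5 N) (all of step 1 and x of each of carrier_edge_right, carrier_edge_left in the frame of base_top above 0.0435 m and y of carrier_end in the frame of base_top above 0.0885 m and contact force between carrier and end_stop above 5 N), for 0.2 s.
At the end, for the whole second after the job is handed in: The carrier lies flat on the base (underside within 3 mm of its top, tilt under 0.06 rad), at rest and let go, its long edge within 1.5 mm of both dowels and its prism-free end within 1.5 mm of the end stop (all of step 1 and x of each of carrier_edge_right, carrier_edge_left in the frame of base_top above 0.0435 m and y of carrier_end in the frame of base_top above 0.0885 m and linear speed of carrier below 0.01 m/s); the robot touches nothing.
It fails at once if carrier pressed against a dowel with over 20 N (contact force between carrier and dowel_right above 20 N or contact force between carrier and dowel_left above 20 N).
It fails at once if carrier pressed against the end stop with over 20 N (contact force between carrier and end_stop above 20 N).
It fails at once if carrier dropped or rammed on the base (over 60 N) (contact force between carrier and base above 60 N).
It fails at once if a bystander shifted by over 20 mm (distance of any of beaker, dropper, jar, dish, screwdriver, brass_mass, glass_block from where it was at the start of the episode above 0.02 m).
It also fails if it takes over 72 s, if anything falls off the work surface, if the arm or the gripper's body presses on something with over 40 N, if the wrist force passes 120 N, or if a joint passes its speed limit or range.

## Working session

There is one attempt and no reset: what is moved stays moved. The work goes in short steps, Python scripts to look and compute and a tool call to move; the robot and the scene stay as the last step left them, time stands still between calls to the robot, and variables do not carry over. Pictures are saved under pics/ and viewed, about 8 in all and at most 12, crops included, and the job is handed in when it is done.

Besides the shell and the picture viewer there is one more tool, called after "Call:" as name(argument=value, ...) on one line, values as JSON. drive_tool: Moves the arm, as the interface text tells. Its arguments: {"type":"object","properties":{"commands":{"type":"array"}},"required":["commands"]}

```bash
mkdir -p pics; ls
cat > h.py <<'E'
from station import env, optics
import numpy as np, cv2
def grab(n):
    f=optics.grab_frame(n); f["f"]=f["color"].shape[0]/2/np.tan(np.radians(f["fov_y"])/2); return f
def ray(f,u,v):
    d=np.array([(u-f["cx"])/f["f"],(v-f["cy"])/f["f"],1.]); return f["T"][:3,3],f["T"][:3,:3]@d
def plane(f,u,v,z):
    o,d=ray(f,u,v); return o+d*(z-o[2])/d[2]
def cloud(f):
    v,u=np.mgrid[:420,:560]; z=f["range_z"]
    P=np.stack([(u-f["cx"])/f["f"]*z,(v-f["cy"])/f["f"]*z,z],-1)
    return P@f["T"][:3,:3].T+f["T"][:3,3]
E
python3 - <<'E'
from h import *
for n in("scene","top"):
    f=grab(n); np.savez(n+".npz",**f); cv2.imwrite(f"pics/{n}0.png",f["color"]); print(n,f["fov_y"],f["cx"],f["cy"],f["T"].round(3).tolist())
print(env.get_obs())
E
```

```text
pics
scene 43.70152732315732 280.73701338015474 203.05754912596512 [[-0.389, 0.519, -0.761, 1.632], [0.921, 0.215, -0.324, 0.445], [-0.004, -0.827, -0.562, 0.858], [0.0, 0.0, 0.0, 1.0]]
top 43.47342627512942 286.3150650126834 212.25599045841204 [[0.011, -0.999, 0.052, 0.432], [-1.0, -0.011, 0.005, -0.056], [-0.004, -0.052, -0.999, 1.684], [0.0, 0.0, 0.0, 1.0]]
{'time': 0.1, 'q': array([ 1.17177648e+00,  2.17671046e-01,  1.61478272e+00,  5.58404006e-06,
        1.31133127e+00, -1.12198602e-01]), 'joint_velocities': array([ 7.56828364e-05, -1.43097373e-04, -4.11733654e-03,  1.52003016e-03,
        7.90270092e-04,  2.22254399e-03]), 'tau': array([-1.13113882e-03, -3.98072255e+01, -3.04971385e+01, -1.31445390e-04,
        4.13909118e-03, -1.35025857e-05]), 'ee_pos': array([0.17650091, 0.59878463, 0.2300989 ]), 'tcp_rot': array([-0.44891702, -3.10878618,  0.00332916]), 'contact_force': array([-0.26376693, -0.13086342,  0.00862459]), 'wrist_torque': array([ 0.02884746,  0.01881106, -0.00203358]), 'width': 0.08540329874182623}
```

View pics/scene0.png

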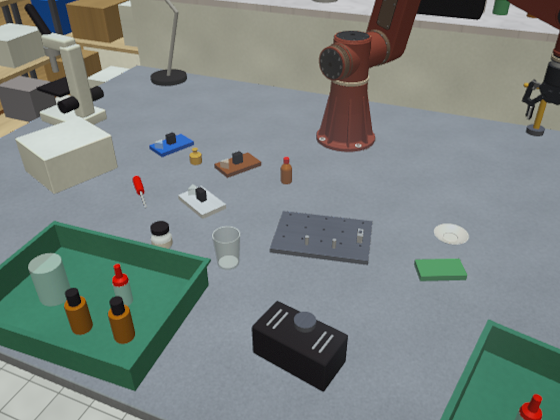

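View pics/top0.png

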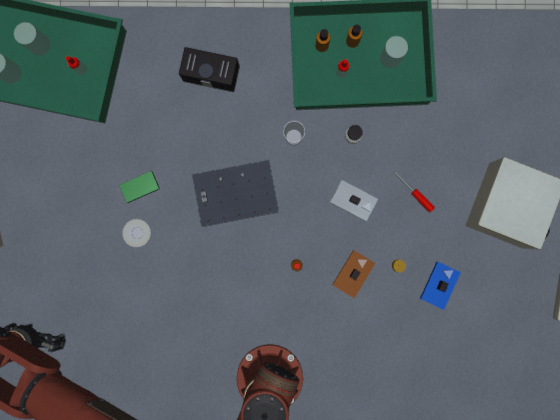

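The three carrier-shaped things in the top image are silver at (355,200), brown at (354,274) and blue at (441,286). Silver is aluminium, so it fits the description. The base is at (235,193), with its stop at (204,197) and dowels at (221,179) and (242,175). Next I'll measure them and check an enlarged crop.

```bash
cat > meas.py <<'E'
from h import *
def rect(f,m,z):
    c=max(cv2.findContours(m.astype(np.uint8),cv2.RETR_EXTERNAL,cv2.CHAIN_APPROX_NONE)[0],key=cv2.contourArea)[:,0]
    p=np.array([plane(f,u,v,z)[:2] for u,v in c])*1000
    (c,s,a)=cv2.minAreaRect(p.astype(np.float32)); return np.round(c,1),np.round(s,1),round(a,2)
E
python3 - <<'E'
from meas import *
f=dict(np.load("top.npz")); c=f["color"].astype(int); P=cloud(f)
v,u=np.mgrid[:420,:560]
roi=lambda a,b,x,y:(u>a)&(u<b)&(v>x)&(v<y)
g=c.mean(-1)
print("carrier px",c[190,342],"bench",c[230,355],"base",c[195,260],"z carrier",P[190,342],"z base",P[195,260],"bench",P[230,355])
m=roi(325,385,175,225)&(g>135)
print("carrier",rect(f,cv2.morphologyEx(m.astype(np.uint8),cv2.MORPH_CLOSE,np.ones((9,9))),.015))
k=roi(325,385,175,225)&(g<55); print("block",rect(f,k,.05))
b=roi(185,285,155,232)&(c[...,0]<85)&(g<80)
print("base",rect(f,cv2.morphologyEx(b.astype(np.uint8),cv2.MORPH_CLOSE,np.ones((9,9))),.015))
h=roi(185,285,155,232)&(P[...,2]>.028)
n,l,st,ce=cv2.connectedComponentsWithStats(h.astype(np.uint8))
for i in range(1,n): print(st[i],ce[i],P[...,2][l==i].mean(),plane(f,*ce[i],.039)[:2])
A=cv2.resize(f["color"][170:230,320:390],None,fx=8,fy=8); B=cv2.resize(f["color"][155:232,185:285],None,fx=6,fy=6)
s=np.zeros((480,560+0,3),np.uint8); s[:,:560]=A; 
B=cv2.resize(B,(560,431)); cv2.imwrite("pics/crop.png",cv2.resize(np.vstack([s,B]),(360,586)))
E
```

```text
carrier px [165 157 148] bench [111 100  94] base [75 66 62] z carrier [ 0.59076465 -0.22420049  0.01291894] z base [0.57230008 0.03671974 0.01027516] bench [ 0.46427658 -0.26807928 -0.00307962]
carrier (array([ 558.8, -262. ]), array([129.8,  79. ]), 62.59)
block (array([ 558.6, -258.2]), array([26.4, 18.2]), 63.88)
base (array([577.5, 116.8]), array([171.9, 249.3]), 11.43)
[245 157   1   1   1] [245. 157.] 1.6839130980779229 [0.6892621  0.08392598]
[259 157   1   1   1] [259. 157.] 1.6839130980779229 [0.68970942 0.03988583]
[230 158   1   1   1] [230. 158.] 1.6839130980779229 [0.68561644 0.13107083]
[234 161   1   1   1] [234. 161.] 1.6839130980779229 [0.67624956 0.11833396]
[216 164   1   1   1] [216. 164.] 1.6839130980779229 [0.66618229 0.17479048]
[223 165   1   1   1] [223. 165.] 1.6839130980779229 [0.66324507 0.15272068]
[231 164   1   1   1] [231. 164.] 1.6839130980779229 [0.66666403 0.12761628]
[212 168   1   1   1] [212. 168.] 1.6839130980779229 [0.6534084  0.18714332]
[233 168   1   1   1] [233. 168.] 1.6839130980779229 [0.65408466 0.12112452]
[241 174   4   3   9] [242.33
[... 946 characters left out ...]
]
[198 209   1   1   1] [198. 209.] 1.6839130980779229 [0.52390318 0.22865524]
[259 209   1   1   1] [259. 209.] 1.6839130980779229 [0.52592053 0.037678  ]
[248 212   1   1   1] [248. 212.] 1.6839130980779229 [0.51615789 0.07196631]
[194 221   1   1   1] [194. 221.] 1.6839130980779229 [0.48619441 0.24043831]
[273 221   1   1   1] [273. 221.] 1.6839130980779229 [ 0.48882678 -0.006582  ]
[281 220   1   1   1] [281. 220.] 1.6839130980779229 [ 0.49221933 -0.03154445]
[277 223   1   1   1] [277. 223.] 1.6839130980779229 [ 0.48270933 -0.01915452]
[206 229   1   1   1] [206. 229.] 1.6839130980779229 [0.4615947  0.20242966]
[229 229   1   1   1] [229. 229.] 1.6839130980779229 [0.46236513 0.13055105]
```

View pics/crop.png

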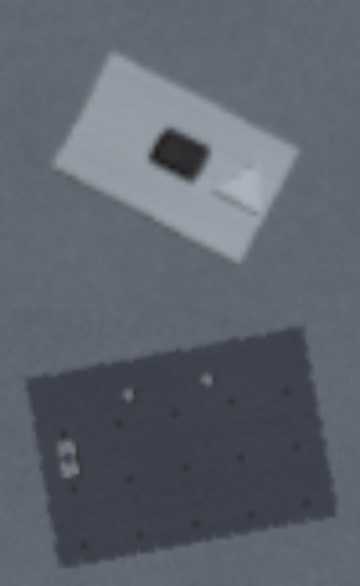

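The crop confirms it: bare aluminium plate, black block in the middle, prism at the right-hand end, so the free end already faces the stop. The measured sizes match: 130x79 mm for the carrier and 172x249 mm for the base. The dowel and stop positions agree with the base pose to about 2 mm. Carrier is at (558.7,-260.5) mm, yaw -27.4°; base at (577.5,116.8), yaw 11.5°. The seated centre should be near (577,142).

Call:
drive_tool(commands=[382,-859,0,0,0,-1.763,60,382,-859,0,0,0,-1.763,60,382,-859,0,0,0,-1.763,60,382,-859,0,0,0,-1.763,60,382,-859,0,0,0,-1.763,60,382,-859,0,0,0,-1.763,60,382,-859,0,0,0,-1.763,60,382,-859,0,0,0,-1.763,60])

```text
time: 1.1
ee_pos: [0.3801, 0.1408, 0.2312]
tcp_rot: [2.454, 1.962, 0.001]
contact_force: [1.0, 0.5, -0.1]
width: 0.0598
```

Call:
drive_tool(commands=[179,-402,0,0,0,-0.269,60,179,-402,0,0,0,-0.269,60,179,-402,0,0,0,-0.269,60,179,-402,0,0,0,-0.269,60,179,-402,0,0,0,-0.269,60,179,-402,0,0,0,-0.269,60,179,-402,0,0,0,-0.269,60,179,-402,-50,0,0,-0.269,60])

```text
time: 2.1
ee_pos: [0.5637, -0.2661, 0.1859]
tcp_rot: [2.683, 1.611, 0.009]
contact_force: [0.7, 0.6, -0.1]
width: 0.0597
```

Run:
```python
from h import *
from scipy.spatial.transform import Rotation as R
o=env.get_obs(); print(o["ee_pos"],R.from_rotvec(o["tcp_rot"]).as_matrix()[:,1],o["contact_force"])
f=grab("scene"); np.savez("scene.npz",**f)
cv2.imwrite("pics/s1.png",cv2.resize(f["color"][120:280,120:400],None,fx=2.8,fy=2.8))
```

```text
[ 0.56371893 -0.26607767  0.18590463] [ 0.88266782 -0.46980322  0.01350742] [ 0.71347507  0.56208298 -0.08116192]
```

View pics/s1.png

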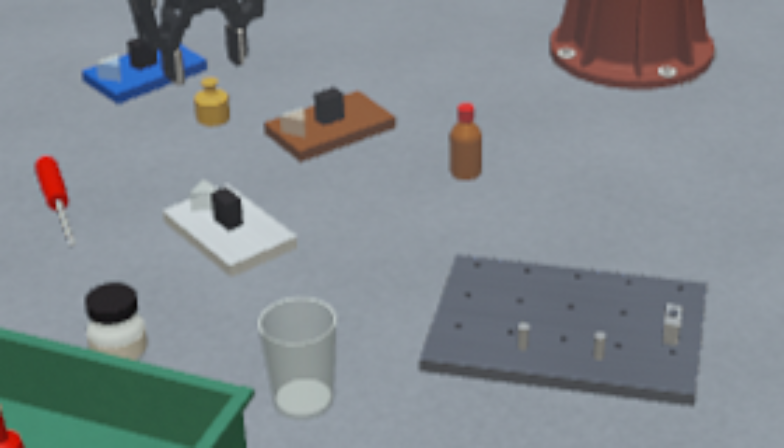

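The gripper hangs open above the carrier area and nothing has been disturbed. I'll let it settle and cross-check the block in this second view.

Call:
drive_tool(commands=[0,0,-30,0,0,0,60,0,0,-60,0,0,0,60,0,0,-60,0,0,0,60,0,0,-60,0,0,0,60])

```text
time: 2.65
ee_pos: [0.5593, -0.2592, 0.1224]
tcp_rot: [2.689, 1.623, 0.001]
contact_force: [0.9, -0.5, -0.4]
width: 0.06
```

Run:
```python
from meas import *
f=dict(np.load("scene.npz")); c=f["color"].astype(int); g=c.mean(-1)
v,u=np.mgrid[:420,:560]
roi=lambda a,b,x,y:(u>a)&(u<b)&(v>x)&(v<y)
m=roi(190,212,180,206)&(g<60)
vv,uu=np.nonzero(m); print(len(vv),uu.min(),uu.max(),vv.min(),vv.max()); print("block mid on z=.035-ish",plane(f,uu.mean(),vv.mean(),.0375))
for n,(a,b) in dict(dowR=(523,326),dowL=(600,337)).items(): print(n,plane(f,120+a/2.8,120+b/2.8,.040)[:2])
f=grab("top"); c=f["color"]; P=cloud(f)
cv2.imwrite("pics/t2.png",cv2.resize(c[150:250,290:420],None,fx=5,fy=5))
print(env.get_obs()["ee_pos"])
```

```text
107 196 205 188 201
block mid on z=.035-ish [ 0.56704624 -0.25736044  0.0375    ]
dowR [0.63810955 0.09299907]
dowL [0.62667173 0.16244845]
[ 0.55987709 -0.25962219  0.12309894]
```

View pics/t2.png

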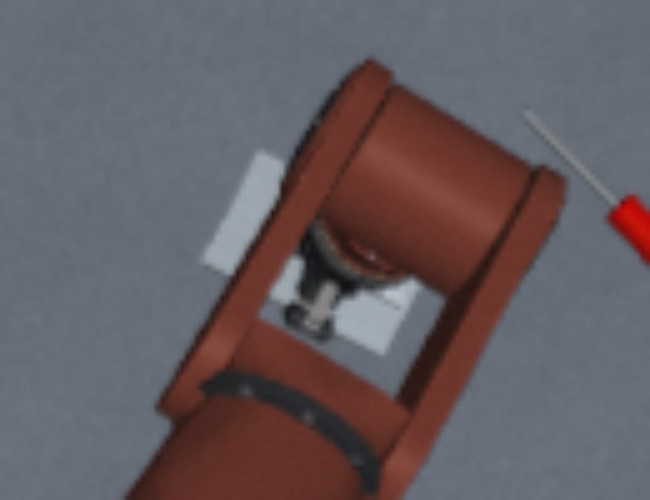

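The arm is centred over the carrier. The scene view differs from the top view by about 6 mm in x. The same shift shows at the dowels, because that view sees the front faces, so I'll keep the top-view numbers. Descending and closing.

Call:
drive_tool(commands=[0,0,-50,0,0,0,60,0,0,-85,0,0,0,60,0,0,-100,0,0,0,60,0,0,-100,0,0,0,60,0,0,-100,0,0,0,10,0,0,-100,0,0,0,10,0,0,-100,0,0,0,10,0,0,-100,0,0,0,10])

```text
time: 3.7
ee_pos: [0.5608, -0.2604, 0.0236]
tcp_rot: [2.687, 1.621, 0.003]
contact_force: [0.8, -0.2, 5.1]
width: 0.0192
```

Call:
drive_tool(commands=[0,0,0,0,0,0,10,0,0,0,0,0,0,10,0,0,0,0,0,0,10,0,0,0,0,0,0,10])

```text
time: 4.2
ee_pos: [0.5608, -0.2604, 0.0236]
tcp_rot: [2.687, 1.621, 0.003]
contact_force: [0.8, 0.8, 5.4]
width: 0.0188
```

Gripped: 19 mm opening on the 20 mm block. Lifting and carrying to about 10 mm short of the dowels and 15 mm short of the stop.

Call:
drive_tool(commands=[0,0,30,0,0,0,10,0,0,85,0,0,0,10,0,0,140,0,0,0,10,3,50,140,0,0,0.1,10,5,105,140,0,0,0.25,10,6,160,140,0,0,0.4,10,7,215,140,0,0,0.55,10,8,270,140,0,0,0.686,10])

```text
time: 5.2
ee_pos: [0.565, 0.0125, 0.1595]
tcp_rot: [-1.98, -2.435, 0.003]
contact_force: [1.1, -0.3, -4.6]
width: 0.0192
```

Call:
drive_tool(commands=[1,55,0,0,0,0,10,2,100,0,0,0,0,10,2,116,0,0,0,0,10,2,116,0,0,0,0,10,2,116,0,0,0,0,10,2,116,0,0,0,0,10])

```text
time: 5.95
ee_pos: [0.569, 0.1251, 0.1611]
tcp_rot: [1.99, 2.431, -0.001]
contact_force: [0.2, 0.2, -4.5]
width: 0.019
```

Run:
```python
from meas import *
from scipy.spatial.transform import Rotation as R
o=env.get_obs(); y=R.from_rotvec(o["tcp_rot"]).as_matrix()[:,1]; print(o["ee_pos"],np.degrees(np.arctan2(y[1],y[0])),y,o["contact_force"])
f=grab("top"); a=cv2.resize(f["color"][140:240,180:300],None,fx=4,fy=4)
f=grab("scene"); b=cv2.resize(f["color"][170:270,250:400],None,fx=4,fy=4)
b=cv2.resize(b,(480,320)); cv2.imwrite("pics/t3.png",cv2.resize(np.vstack([a,b]),(396,594)))
```

```text
[0.56896637 0.12506565 0.16108999] 11.401606164486394 [ 9.80265500e-01  1.97684793e-01 -5.21408121e-04] [ 0.21260784  0.22776714 -4.52286717]
```

View pics/t3.png

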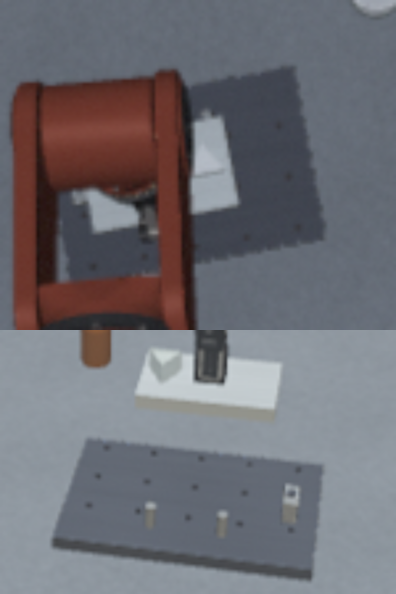

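The carrier hangs level and aligned: jaw yaw is 11.4° and the base is at 11.5°. It is clear of the dowels and stop, and the weight is about 4.6 N. Contact with the base is expected at TCP z of about 38.6 mm.

Call:
drive_tool(commands=[0,0,-40,0,0,0,10,0,0,-80,0,0,0,10,0,0,-105,0,0,0,10,0,0,-114,0,0,0,10,0,0,-118,0,0,0,10,0,0,-118,0,0,0,10])

```text
time: 6.8
ee_pos: [0.5701, 0.1266, 0.0445]
tcp_rot: [1.987, 2.432, 0.002]
contact_force: [-0.8, -0.2, -4.8]
width: 0.0188
```

Call:
drive_tool(commands=[0,0,-1,0,0,0,10,0,0,-2,0,0,0,10,0,0,-3,0,0,0,10,0,0,-3,0,0,0,10])

```text
time: 7.3
ee_pos: [0.5688, 0.1267, 0.0403]
tcp_rot: [-1.987, -2.433, 0.0]
contact_force: [0.1, -0.7, -4.1]
width: 0.019
```

Call:
drive_tool(commands=[0,0,-0.5,0,0,0,10,0,0,-1,0,0,0,10,0,0,-1.5,0,0,0,10,0,0,-1.5,0,0,0,10])

```text
time: 7.8
ee_pos: [0.569, 0.1266, 0.0388]
tcp_rot: [1.987, 2.433, -0.0]
contact_force: [-0.3, -1.0, -4.1]
width: 0.0189
```

Call:
drive_tool(commands=[0,0,-0.5,0,0,0,10,0,0,-0.5,0,0,0,10,0,0,-1,0,0,0,10,0,0,-1,0,0,0,10])

```text
time: 8.3
ee_pos: [0.5695, 0.1267, 0.0386]
tcp_rot: [1.987, 2.433, 0.001]
contact_force: [-1.9, 0.2, 2.7]
width: 0.0188
```

Touchdown: the vertical force went from -4.1 to +2.7 N. I'll ease off slightly and advance along base +x, direction (0.98, 0.198).

Call:
drive_tool(commands=[1,0.2,0.3,0,0,0,10,2,0.4,0.3,0,0,0,10,3,0.6,0.3,0,0,0,10,4,0.8,0.3,0,0,0,10,5,1,0.3,0,0,0,10,6,1.2,0.3,0,0,0,10,7,1.4,0.3,0,0,0,10,7,1.4,0.3,0,0,0,10])

```text
time: 9.3
ee_pos: [0.5765, 0.1281, 0.0386]
tcp_rot: [1.987, 2.433, 0.001]
contact_force: [-2.9, 0.1, 6.0]
width: 0.0191
```

Call:
drive_tool(commands=[0.5,0.1,0,0,0,0,10,1,0.2,0,0,0,0,10,1,0.2,0,0,0,0,10])

```text
time: 9.68
ee_pos: [0.5773, 0.1283, 0.0386]
tcp_rot: [1.987, 2.433, 0.001]
contact_force: [-1.8, -0.8, 5.5]
width: 0.019
```

Call:
drive_tool(commands=[0.5,0.1,0.5,0,0,0,10,1,0.2,0.5,0,0,0,10,1,0.2,0.5,0,0,0,10])

```text
time: 10.05
ee_pos: [0.5781, 0.1284, 0.0386]
tcp_rot: [1.987, 2.433, 0.0]
contact_force: [-2.5, 0.6, 4.2]
width: 0.0191
```

Call:
drive_tool(commands=[0.5,0.1,0,0,0,0,10,1,0.2,0,0,0,0,10,1,0.2,0,0,0,0,10])

```text
time: 10.42
ee_pos: [0.5791, 0.1287, 0.0386]
tcp_rot: [1.987, 2.433, 0.0]
contact_force: [-2.8, -1.0, 3.9]
width: 0.019
```

Call:
drive_tool(commands=[0.5,0.1,0.3,0,0,0,10,1,0.2,0.3,0,0,0,10,1,0.2,0.3,0,0,0,10])

```text
time: 10.8
ee_pos: [0.5799, 0.1288, 0.0387]
tcp_rot: [-1.987, -2.433, 0.0]
contact_force: [-2.3, -0.5, 1.4]
width: 0.0188
```

Call:
drive_tool(commands=[0.5,0.1,0,0,0,0,10,0.5,0.1,0,0,0,0,10])

```text
time: 11.05
ee_pos: [0.5804, 0.1289, 0.0387]
tcp_rot: [-1.987, -2.433, 0.0]
contact_force: [-0.6, -0.2, 0.7]
width: 0.0188
```

Call:
drive_tool(commands=[0.5,0.1,0,0,0,0,10,0.5,0.1,0,0,0,0,10])

```text
time: 11.3
ee_pos: [0.5809, 0.129, 0.0386]
tcp_rot: [-1.987, -2.433, 0.0]
contact_force: [-1.6, 0.1, -0.9]
width: 0.0193
```

Call:
drive_tool(commands=[0.5,0.1,0,0,0,0,10,0.5,0.1,0,0,0,0,10])

```text
time: 11.55
ee_pos: [0.5814, 0.1291, 0.0386]
tcp_rot: [-1.987, -2.433, 0.0]
contact_force: [-0.7, 0.4, -0.7]
width: 0.0186
```

Call:
drive_tool(commands=[0.5,0.1,0,0,0,0,10,0.5,0.1,0,0,0,0,10])

```text
time: 11.8
ee_pos: [0.5819, 0.1292, 0.0387]
tcp_rot: [-1.987, -2.433, 0.0]
contact_force: [-0.4, -0.0, -2.1]
width: 0.0189
```

Call:
drive_tool(commands=[0.5,0.1,-0.2,0,0,0,10,0.5,0.1,-0.2,0,0,0,10])

```text
time: 12.05
ee_pos: [0.5825, 0.1293, 0.0387]
tcp_rot: [1.987, 2.433, 0.0]
contact_force: [-1.3, 0.1, -1.6]
width: 0.0188
```

Call:
drive_tool(commands=[0.5,0.1,0,0,0,0,10,0.5,0.1,0,0,0,0,10])

```text
time: 12.3
ee_pos: [0.583, 0.1294, 0.0387]
tcp_rot: [-1.987, -2.433, -0.0]
contact_force: [-0.7, -0.2, -2.0]
width: 0.0191
```

Call:
drive_tool(commands=[0.5,0.1,0,0,0,0,10,0.5,0.1,0,0,0,0,10])

```text
time: 12.55
ee_pos: [0.583, 0.1295, 0.0387]
tcp_rot: [-1.987, -2.432, 0.001]
contact_force: [-3.3, -1.0, 0.7]
width: 0.0192
```

Call:
drive_tool(commands=[0.5,0.1,0,0,0,0,10,0.5,0.1,0,0,0,0,10])

```text
time: 12.8
ee_pos: [0.5831, 0.1295, 0.0387]
tcp_rot: [-1.987, -2.432, 0.002]
contact_force: [-4.8, -0.9, 2.7]
width: 0.0187
```

Run:
```python
from h import *
o=env.get_obs(); print(o["ee_pos"],o["contact_force"],o["wrist_torque"],o["tcp_rot"])
```

```text
[0.58313017 0.1295242  0.03871511] [-4.76176268 -0.91209701  2.66956584] [-0.20176729  0.65974584 -0.1007839 ] [-1.98667871e+00 -2.43177334e+00  2.32875898e-03]
```

The contact moment (-0.10 Nm at 4.85 N) puts the reaction about 21 mm behind the grip. That lies between the dowels, at about +23 and -47 mm, so both are loaded. Pressing up to about 12 N.

Call:
drive_tool(commands=[0.5,0.1,0,0,0,0,10,1,0.2,0,0,0,0,10,1,0.2,0,0,0,0,10])

```text
time: 13.18
ee_pos: [0.5833, 0.1296, 0.0388]
tcp_rot: [-1.986, -2.43, 0.005]
contact_force: [-7.8, -1.2, 4.8]
width: 0.0187
```

Call:
drive_tool(commands=[0.5,0.1,0,0,0,0,10,1,0.2,0,0,0,0,10,1,0.2,0,0,0,0,10])

```text
time: 13.55
ee_pos: [0.5834, 0.1297, 0.0389]
tcp_rot: [-1.985, -2.429, 0.007]
contact_force: [-9.6, -1.9, 7.2]
width: 0.0189
```

Run:
```python
from h import *
o=env.get_obs(); print(o["ee_pos"],o["contact_force"],o["wrist_torque"],o["tcp_rot"])
```

```text
[0.58339096 0.12967492 0.03886061] [-9.59325771 -1.88015899  7.22397251] [-0.32428875  1.43884728 -0.28894294] [-1.9852461  -2.42905542  0.00740798]
```

Call:
drive_tool(commands=[0.5,0.1,0.2,0,0,0,10,0.8,0.2,0.4,0,0,0,10,0.8,0.2,0.4,0,0,0,10,0.8,0.2,0.4,0,0,0,10])

```text
time: 14.05
ee_pos: [0.5834, 0.1297, 0.0389]
tcp_rot: [-1.985, -2.428, 0.009]
contact_force: [-10.5, -2.0, 7.1]
width: 0.019
```

Run:
```python
from h import *
o=env.get_obs(); print(o["ee_pos"],o["contact_force"],o["wrist_torque"],o["tcp_rot"])
```

```text
[0.58340429 0.12972232 0.0388939 ] [-10.46193579  -2.0253022    7.14641923] [-0.40270557  1.57427316 -0.27322819] [-1.98463264 -2.42807321  0.00949192]
```

10.7 N onto the dowels, held, with the reaction still between them. Now I'll ease to about 5 N sideways and slide along the dowels, direction (-0.2, 0.98). About 13 mm remains.

Call:
drive_tool(commands=[-1,-0.2,0.3,0,0,0,10,-1.2,0.8,0.3,0,0,0,10,-1.4,1.8,0.3,0,0,0,10,-1.6,2.8,0.3,0,0,0,10,-1.8,3.8,0.3,0,0,0,10,-2,4.8,0.3,0,0,0,10,-2.2,5.8,0.3,0,0,0,10,-2.2,5.8,0.3,0,0,0,10])

```text
time: 15.05
ee_pos: [0.5825, 0.1342, 0.0389]
tcp_rot: [-1.987, -2.43, 0.009]
contact_force: [-6.5, -6.8, 3.7]
width: 0.0188
```

Run:
```python
from h import *
o=env.get_obs(); print(o["ee_pos"],o["contact_force"],o["wrist_torque"],o["tcp_rot"])
```

```text
[0.58254493 0.13416532 0.03886028] [-6.48160278 -6.8484131   3.66033189] [-0.83365291  1.00915929 -0.40621764] [-1.98737235 -2.43034039  0.00866409]
```

Call:
drive_tool(commands=[-1,0.3,0.3,0,0,0,10,-1.1,0.8,0.3,0,0,0,10,-1.2,1.3,0.3,0,0,0,10,-1.3,1.8,0.3,0,0,0,10,-1.3,1.8,0.3,0,0,0,10])

```text
time: 15.68
ee_pos: [0.5819, 0.137, 0.0388]
tcp_rot: [-1.987, -2.431, 0.005]
contact_force: [-3.9, -3.4, -1.2]
width: 0.0191
```

```bash
cat > st.py <<'E'
from h import *
o=env.get_obs(); c,s=np.cos(.2),np.sin(.2); M=np.array([[c,s],[-s,c]])
print("pos'",(M@(o["ee_pos"][:2]*1000-[577.5,116.8])).round(2),"F'",(M@o["contact_force"][:2]).round(2),"Fz",o["contact_force"][2].round(2),"T",o["wrist_torque"].round(3),o["tcp_rot"].round(4))
E
python3 st.py
```

```text
pos' [ 8.31 18.9 ] F' [-4.52 -2.52] Fz -1.16 T [-0.537  0.66  -0.416] [-1.9874 -2.431   0.0049]
```

The slide works with low friction. The contact moment (-0.42 Nm) says the rear dowel carries nearly all the load, so I'll yield with a small clockwise turn to stay flush on both.

Call:
drive_tool(commands=[0,0,-0.1,0,0,-0.005,10,0,0,-0.1,0,0,-0.01,10,0,0,-0.1,0,0,-0.01,10])

```text
time: 16.05
ee_pos: [0.5819, 0.1372, 0.0388]
tcp_rot: [-1.998, -2.423, 0.005]
contact_force: [-4.4, -3.4, -1.0]
width: 0.019
```

```bash
python3 st.py
```

```text
pos' [ 8.39 19.12] F' [-4.96 -2.49] Fz -1.0 T [-0.392  0.72  -0.009] [-1.9977 -2.4226  0.0047]
```

Both dowels are loaded again: the moment is near 0. Continuing along the dowels.

Call:
drive_tool(commands=[-0.1,0.5,0,0,0,0,10,-0.2,1,0,0,0,0,10,-0.3,1.5,0,0,0,0,10,-0.4,2,0,0,0,0,10,-0.4,2,0,0,0,0,10])

```text
time: 16.68
ee_pos: [0.5816, 0.1389, 0.0388]
tcp_rot: [-1.998, -2.423, 0.005]
contact_force: [-5.1, -3.3, 0.4]
width: 0.0189
```

```bash
python3 st.py
```

```text
pos' [ 8.4  20.85] F' [-5.6  -2.18] Fz 0.36 T [-0.527  0.642 -0.07 ] [-1.998  -2.4229  0.0052]
```

Call:
drive_tool(commands=[-0.1,0.5,0,0,0,0,10,-0.2,1,0,0,0,0,10,-0.2,1,0,0,0,0,10])

```text
time: 17.05
ee_pos: [0.5814, 0.1399, 0.0388]
tcp_rot: [-1.998, -2.423, 0.005]
contact_force: [-3.6, -3.8, 0.6]
width: 0.019
```

```bash
python3 st.py
```

```text
pos' [ 8.42 21.86] F' [-4.29 -3.02] Fz 0.57 T [-0.482  0.663 -0.001] [-1.998  -2.4229  0.0052]
```

Call:
drive_tool(commands=[-0.1,0.5,0,0,0,0,10,-0.2,1,0,0,0,0,10,-0.2,1,0,0,0,0,10])

```text
time: 17.42
ee_pos: [0.5812, 0.1409, 0.0388]
tcp_rot: [-1.998, -2.423, 0.005]
contact_force: [-3.9, -4.0, -0.3]
width: 0.0188
```

Call:
drive_tool(commands=[-0.1,0.5,0,0,0,0,10,-0.2,1,0,0,0,0,10,-0.2,1,0,0,0,0,10])

```text
time: 17.8
ee_pos: [0.581, 0.1419, 0.0388]
tcp_rot: [-1.998, -2.423, 0.005]
contact_force: [-3.6, -3.3, -0.8]
width: 0.0192
```

```bash
python3 st.py
```

```text
pos' [ 8.39 23.93] F' [-4.22 -2.52] Fz -0.75 T [-0.51   0.68  -0.037] [-1.998  -2.4229  0.0052]
```

Call:
drive_tool(commands=[-0.1,0.5,0,0,0,0,10,-0.2,1,0,0,0,0,10,-0.2,1,0,0,0,0,10])

```text
time: 18.18
ee_pos: [0.5808, 0.1429, 0.0388]
tcp_rot: [-1.998, -2.423, 0.005]
contact_force: [-4.7, -3.9, 0.0]
width: 0.019
```

Call:
drive_tool(commands=[-0.1,0.5,-0.1,0,0,0,10,-0.2,1,-0.1,0,0,0,10,-0.2,1,-0.1,0,0,0,10])

```text
time: 18.55
ee_pos: [0.5808, 0.1431, 0.0388]
tcp_rot: [-1.998, -2.424, 0.007]
contact_force: [-4.2, -6.3, 0.2]
width: 0.0192
```

Call:
drive_tool(commands=[-0.1,0.5,0,0,0,0,10,-0.2,1,0,0,0,0,10,-0.2,1,0,0,0,0,10])

```text
time: 18.92
ee_pos: [0.5808, 0.1432, 0.0389]
tcp_rot: [1.997, 2.424, -0.008]
contact_force: [-4.1, -8.5, 0.9]
width: 0.0189
```

```bash
python3 st.py
```

```text
pos' [ 8.45 25.21] F' [-5.7 -7.5] Fz 0.95 T [-1.234  0.652 -0.008] [ 1.9973  2.4236 -0.0084]
```

Stop contact at base y of about 25.2 mm, against 25 expected. Pressing further, slowly.

Call:
drive_tool(commands=[-0.1,0.5,0,0,0,0,10,-0.2,1,0,0,0,0,10,-0.3,1.5,0,0,0,0,10,-0.3,1.5,0,0,0,0,10])

```text
time: 19.42
ee_pos: [0.5808, 0.1433, 0.0391]
tcp_rot: [1.996, 2.423, -0.011]
contact_force: [-3.1, -12.4, 1.9]
width: 0.0191
```

Call:
drive_tool(commands=[-0.1,0.5,0,0,0,0,10,-0.2,1,0,0,0,0,10,-0.2,1,0,0,0,0,10,-0.2,1,0,0,0,0,10])

```text
time: 19.92
ee_pos: [0.5808, 0.1433, 0.0392]
tcp_rot: [1.994, 2.422, -0.013]
contact_force: [-2.8, -14.3, 1.8]
width: 0.0188
```

```bash
python3 st.py
```

```text
pos' [ 8.5  25.34] F' [ -5.56 -13.47] Fz 1.8 T [-2.231  0.634 -0.042] [ 1.9944  2.4221 -0.0126]
```

13.5 N towards the stop, with the dowels still loaded. I'll unload most of it before opening, so nothing springs.

Call:
drive_tool(commands=[0.2,-1,0,0,0,0,10,0.4,-2,0,0,0,0,10,0.6,-3,0,0,0,0,10,0.6,-3,0,0,0,0,10])

```text
time: 20.42
ee_pos: [0.5808, 0.1432, 0.0389]
tcp_rot: [1.998, 2.424, -0.007]
contact_force: [-4.8, -6.4, 1.6]
width: 0.019
```

```bash
python3 st.py
```

```text
pos' [ 8.46 25.21] F' [-5.95 -5.35] Fz 1.57 T [-1.083  0.642 -0.095] [ 1.998   2.4239 -0.0072]
```

Call:
drive_tool(commands=[-0.4,-0.5,0,0,0,0,10,-0.8,-0.9,0,0,0,0,10,-0.8,-0.9,0,0,0,0,10])

```text
time: 20.8
ee_pos: [0.5807, 0.1432, 0.0389]
tcp_rot: [1.998, 2.423, -0.003]
contact_force: [-2.0, -5.6, -2.6]
width: 0.019
```

```bash
python3 st.py
```

```text
pos' [ 8.38 25.19] F' [-3.02 -5.09] Fz -2.64 T [-0.851  0.346 -0.005] [ 1.9978  2.4233 -0.0034]
```

Call:
drive_tool(commands=[0,0,0,0,0,0,21,0,0,0,0,0,0,24,0,0,0,0,0,0,30,0,0,0,0,0,0,36,0,0,0,0,0,0,36,0,0,0,0,0,0,36])

```text
time: 21.55
ee_pos: [0.5812, 0.1445, 0.0397]
tcp_rot: [1.999, 2.423, 0.001]
contact_force: [-0.1, 0.1, -0.7]
width: 0.0361
```

```bash
python3 st.py
```

```text
pos' [ 9.1  26.46] F' [-0.07  0.06] Fz -0.73 T [ 0.031 -0.034 -0.004] [1.9992e+00 2.4230e+00 7.0000e-04]
```

Released with no contact force. Going straight up and then back out of the camera's view.

Call:
drive_tool(commands=[0,0,20,0,0,0,36,0,0,60,0,0,0,36,0,0,110,0,0,0,36,0,0,150,0,0,0,36,-50,30,160,0,0,0,36,-100,70,160,0,0,0,36,-120,130,160,0,0,0,36,-140,190,160,0,0,0,36])

```text
time: 22.55
ee_pos: [0.4412, 0.3333, 0.2017]
tcp_rot: [2.0, 2.421, 0.005]
contact_force: [1.4, -0.0, 0.8]
width: 0.036
```

Call:
drive_tool(commands=[-50,50,0,0,0,0,36,-100,90,0,0,0,0,36,-100,90,0,0,0,0,36,-100,90,0,0,0,0,36])

```text
time: 23.05
ee_pos: [0.3419, 0.4221, 0.2006]
tcp_rot: [1.997, 2.424, 0.002]
contact_force: [-0.2, -0.4, -0.1]
width: 0.036
```

Run:
```python
from meas import *
f=grab("top"); c=f["color"].astype(int); g=c.mean(-1); v,u=np.mgrid[:420,:560]
m=(u>195)&(u<275)&(v>160)&(v<225)&(g>125)
m=cv2.morphologyEx(m.astype(np.uint8),cv2.MORPH_CLOSE,np.ones((9,9)))
m=cv2.morphologyEx(m,cv2.MORPH_OPEN,np.ones((15,15)))
print("carrier",rect(f,m,.030))
a=cv2.resize(f["color"][155:232,185:285],(560,431)); b=grab("scene")["color"]; cv2.imwrite("pics/end_s.png",b)
b=cv2.resize(b[200:270,260:385],(560,314)); cv2.imwrite("pics/end.png",cv2.resize(np.vstack([a,b]),(440,585)))
```

```text
carrier (array([579. , 144.5]), array([ 82.1, 129.4]), 1.08)
```

View pics/end.png

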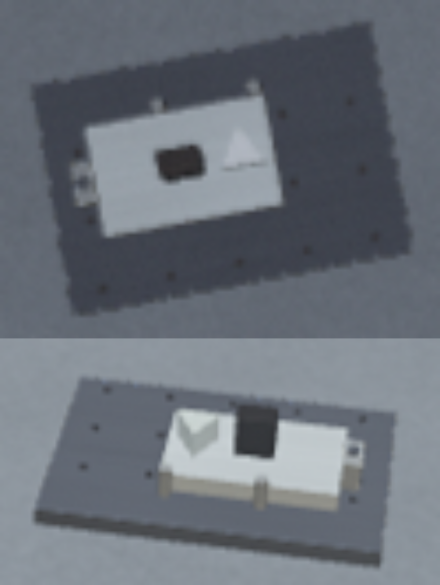

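The carrier is flat and seated on both dowels and the stop, in both views. The 1.08° angle comes from the square opening kernel, so I'll fit the yaw from the mask without it.

Run:
```python
from meas import *
from scipy.ndimage import map_coordinates as mc
f=grab("top"); g=f["color"].astype(float).mean(-1)
c,s=np.cos(np.radians(11.45)),np.sin(np.radians(11.45)); T=np.linalg.inv(f["T"])
def px(x,y,z):
    p=T@np.array([.5775+(c*x-s*y)/1e3,.1168+(s*x+c*y)/1e3,z,1]); return p[1]/p[2]*f["f"]+f["cy"],p[0]/p[2]*f["f"]+f["cx"]
def edge(pts,z):
    q=np.array([mc(g,np.array([px(*p,z)]).T,order=1)[0] for p in pts]); d=np.abs(np.gradient(q)); i=d.argmax(); w=slice(max(i-8,0),i+9); return (np.arange(len(d))[w]*d[w]).sum()/d[w].sum()
def line(name,ys,lo,hi,z):
    e=[lo+.5*edge([(x,y) for x in np.arange(lo,hi,.5)],z) for y in ys]; k=np.polyfit(ys,e,1); print(name,"x at y=0: %.2f, slope deg %.2f"%(k[1],np.degrees(k[0])))
ys=np.array([y for y in range(-32,82,3) if abs(y-35)>10 and abs(y+35)>10])
line("carrier +x edge",ys,30,62,.030); line("carrier -x edge",ys,-55,-20,.030)
line("base +x edge",np.arange(-110,110,4),70,100,.015); line("base -x edge",np.arange(-110,110,4),-100,-70,.015)
```

```text
carrier +x edge x at y=0: 45.96, slope deg -0.01
carrier -x edge x at y=0: -34.53, slope deg 0.35
base +x edge x at y=0: 85.18, slope deg 0.09
base -x edge x at y=0: -85.57, slope deg 0.07
```

The carrier's long edge is parallel to the base within about 0.3°, and lies at x = 46.0 against a nominal 45 mm, within calibration. Handing in.

```bash
python3 -c "
from h import *
print(env.job_done()); o=env.get_obs(); print(o['time'],o['contact_force'])"
```

```text
the job is handed in; nothing more can be done
None
the job is handed in; nothing more can be done
```

The carrier is seated on the optics base against both dowels and the end stop, and the job is handed in at about 23 s. The hand-in reports no verdict, so everything below is from my own checks.

- **Placing:** I picked up the silver carrier and lowered it until it just touched, at about 7 N.
- **Dowels:** I pressed it against them with about 10.7 N. The contact moment put the reaction between the two dowels.
- **Slide:** Partway along, nearly all the load was on the rear dowel. I corrected that with a turn of about 0.5° and loaded both again.
- **End stop:** I pressed with about 13.5 N in total at the wrist, some of it friction. Then I eased off, let go with no force left, and moved the arm clear.

**Last checks:** In both views the carrier lies flat and touches both dowels and the stop. Its dowel-side edge is parallel to the base within about 0.1°, the opposite edge within about 0.3°.

**Disagreements:**
- The first rectangle fit of the final pose gave an angle of about 1°, an artefact of its square filter. The edge-line fit replaced it.
- The camera puts the dowel-side edge at 46.0 mm instead of 45. Contact came about 3 mm later in x than the first camera estimate.
- The gap to the stop was not measured separately at the end. Contact there was at y of about 25.2 mm, against 25 expected.
- I did not measure the bystanders again, but the arm stayed clear of them.

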